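# Change the vial at the back of the reagent bay

## Task

The small vial at the back of the grey reagent bay is used up, and a grey jar and a glass bottle stand in its way: first stand both on the black side mat, then take the used vial to the ring in the middle of the square white returns tray, and after that stand the fresh vial from the round steel disc on the ring at the back of the bay. Then put the jar and the bottle back into the bay, each standing just where it stood at the start (their order in the file differs from time to time). Keep everything upright and leave the timer and the wash bottle alone.

Things in the scene. Friction and masses are not known exactly. Their poses are not given: they have to be found in the camera images.
- reagent_jar: Loose opaque grey jar with a wide blue screw cap, round, 60 mm across, 149 mm tall (cap 55 mm across, from 121 mm up; the body is straight up to about 110 mm). Origin: centre of its underside; z up. At the start it stands on the front or the middle ring of the bay, the glass bottle on the other.
- glass_bottle: Loose clear glass bottle with a dark blue screw cap, round, 56 mm across, 134 mm tall (cap 47 mm across, from 111 mm up; straight body up to about 85 mm, then a shoulder). Origin: centre of its underside; z up. At the start it stands on the front or the middle ring of the bay.
- used_vial: Loose small white plastic vial with a white screw cap, 37 mm across, 85 mm tall (straight body up to about 50 mm, cap 27 mm across from 67 mm up). Origin: centre of its underside; z up. At the start it stands on the back ring of the bay, close behind jar and bottle, both of which overtop it.
- fresh_vial: Loose small white plastic vial like the used one but 36 mm across and 75 mm tall (straight body up to about 45 mm, cap 27 mm across from 60 mm up). Origin: centre of its underside; z up. At the start it stands on the round steel disc.
- bay: Fixed grey tray, 216 (x) x 110 mm (y). Origin: centre of its underside; x to its back end, z up; turned up to 0.25 rad. Floor 8 mm above the origin; side rails 20 mm high, 94 mm clear between; back stop 28 mm high. White rings on the floor, at y = 0: front x = -70 mm, middle x = +3 mm (jar or bottle within 2 mm of each, either order; 80 and 71 mm across), back x = +70 mm (47 mm across; used vial).
- side_mat: Fixed black rubber mat with grey ribs, flat, 220 mm (x) x 130 mm (y) x 3 mm thick, empty at the start. Origin: centre of its underside, its upper face is 3 mm above; x along its length, y across. There is room for jar and bottle, one at x = -52 mm and one at x = +52 mm.
- returns_tray: Fixed square white tray, 110 x 110 mm, with a rim 4 mm thick and 14 mm high; its floor is 6 mm above the origin, with a grey ring of 47 mm printed in the middle. Origin: centre of its underside. Empty at the start.
- stock_disc: Fixed round steel disc, 92 mm across and 6 mm high, that carries the fresh vial at the start. Origin: centre of its underside; the upper face is 6 mm above.
- timer: Loose white twist timer, 68 mm across, 47 mm high, a bystander at the right-hand edge of the work. Origin: centre of its underside.
- wash_bottle: Loose grey wash bottle with a bent spout, 80 mm across, 190 mm tall, a bystander at the left-hand edge of the work. Origin: centre of its underside.
Things that resemble listed ones, but are neither listed nor needed, are in the scene too. Leave any blue or brown look-alike of the fresh_vial alone.

How it is judged:
On the way, in this order (a step that is already met when the one before it is completed fails the run):
1. jar and bottle stand upright on the side mat (x of reagent_jar in the frame of side_mat between -0.1 and 0.1 m and y of reagent_jar in the frame of side_mat between -0.055 and 0.055 m and z of reagent_jar in the frame of side_mat between -0.003 and 0.009 m and linear speed of each of reagent_jar, glass_bottle below 0.02 m/s and angular speed of each of reagent_jar, glass_bottle below 0.2 rad/s and angle between each of reagent_jar, glass_bottle's own z axis and vertical below 0.12 rad and x of glass_bottle in the frame of side_mat between -0.1 and 0.1 m and y of glass_bottle in the frame of side_mat between -0.055 and 0.055 m and z of glass_bottle in the frame of side_mat between -0.003 and 0.009 m), for 0.2 s.
2. the used vial stands on the ring of the returns tray while jar and bottle are still on the mat (all of step 1 and horizontal distance between used_vial and returns_tray below 0.015 m and z of used_vial in the frame of returns_tray between 0.001 and 0.011 m and linear speed of used_vial below 0.02 m/s and angular speed of used_vial below 0.2 rad/s and angle between used_vial's own z axis and vertical below 0.12 rad), for 0.2 s.
3. the fresh vial stands on the back ring of the bay while jar and bottle are still on the mat (all of step 1 and x of fresh_vial in the frame of bay between 0.058 and 0.082 m and y of fresh_vial in the frame of bay between -0.012 and 0.012 m and z of fresh_vial in the frame of bay between 0.002 and 0.014 m and linear speed of fresh_vial below 0.02 m/s and angular speed of fresh_vial below 0.2 rad/s and angle between fresh_vial's own z axis and vertical below 0.12 rad), for 0.2 s.
At the end, for the whole second after the job is handed in: Jar and bottle stand within 15 mm of where each stood at the start, the fresh vial within 12 mm (along and across the bay) of the centre of the bay's back ring, the used vial within 15 mm of the middle of the returns tray; all upright, on their supports, released and at rest (distance of each of reagent_jar, glass_bottle from where it was at the start of the episode below 0.015 m and linear speed of each of reagent_jar, glass_bottle, used_vial, fresh_vial below 0.02 m/s and angular speed of each of reagent_jar, glass_bottle, used_vial, fresh_vial below 0.2 rad/s and angle between each of reagent_jar, glass_bottle, used_vial, fresh_vial's own z axis and vertical below 0.12 rad and horizontal distance between used_vial and returns_tray below 0.015 m and z of used_vial in the frame of returns_tray between 0.001 and 0.011 m and x of fresh_vial in the frame of bay between 0.058 and 0.082 m and y of fresh_vial in the frame of bay between -0.012 and 0.012 m and z of fresh_vial in the frame of bay between 0.002 and 0.014 m); the robot touches nothing.
It fails at once if the timer or the wash bottle was shifted by more than 20 mm (distance of any of timer, wash_bottle from where it was at the start of the episode above 0.02 m).
It fails at once if the jar, the bottle or a vial was tipped over (more than 0.6 rad) (angle between any of reagent_jar, glass_bottle, used_vial, fresh_vial's own z axis and vertical above 0.6 rad).
It also fails if it takes over 120 s, if anything falls off the work surface, if the arm or the gripper's body presses on something with over 40 N, if the wrist force passes 120 N, or if a joint passes its speed limit or range.

## Robot

A 6-joint arm with a two-finger parallel gripper is mounted at the origin on a cart in front of the work surface, level with it; the furniture and walls round the work are solid. World frame = base frame: x ahead of the robot, y to its left, z up, the work surface at z = 0. Lengths are in m, angles in rad, forces in N, time in s.
With the tool pointing down it reaches from about 0.35 to 0.775 m from the base axis. Payload 7.3 kg.
Tool frame: the origin (TCP) lies at the centre of the arm's flange, where the gripper is bolted on; the fingertips stand 178 mm ahead of it and the grasp point (between the pads) lies 159 mm ahead of it; z points along the fingers, y is the line along which they close (so a half turn about z gives the same grasp; the last joint's range is limited). The gripper opens to 92 mm and grips with 3 to 60 N. Pads are 19 mm wide; open, the fingers measure 130 mm over their backs; the gripper's body (75 mm by 190 mm) begins 47 mm behind the grasp point.
Start: joints at [1.203, 0.342, 1.524, -0, 1.275, -0.146], TCP at [0.115, 0.512, 0.405] pointing down, gripper open.
Joint ranges: [-2.53, 2.53], [-0.77, 2.02], [0.04, 2.7], [-1, 4.14], [0.28, 2.66], [-3.11, 3.11]. Speed limits (rad/s): [2.57, 2.57, 3.14, 3.14, 3.14, 3.14].

## Interface

Orientations are given as [roll, pitch, yaw] about the fixed x, y, z axes, in that order (R = Rz(yaw) Ry(pitch) Rx(roll)).
In Python, from cell import telemetry, vision, ticket gives the robot as it stands.
- The arm moves only by the shell command python3 -m crank 'ROWS' [FORCE]. ROWS is JSON, a list of rows, each a list of 5 numbers: the gripper command: -1 is shut, 1 is fully open, values between are in proportion, then the shift along the tool's x, y, z in mm, then the turn about the tool's z in rad. In form: [[fingers, dx, dy, dz, roll], ...]. A call has 1 to 12 rows; each row is the pose to reach, as a shift and turn from the pose commanded when the call began, along the tool's axes at that moment; what a row does not reach only later rows make up. A row lasts 1/12 s, in which the tool goes at most 41.7 mm and 7.16 degrees, less where a joint would pass 70% of its speed; a pose out of reach is approached as far as the arm can. A call with a gripper value outside its range is refused whole. The fingers move at their own pace and stop on an object; FORCE is the grip in N (left out, the last holds). Time passes only in rows, so rows that repeat a pose let the fingers close. It gives the time, the measured TCP pose, the force, the opening and the grip force at its end, in the units of the state.
- telemetry.observe(): the state, without advancing time (a new reading comes with each control period).
- vision.read_camera(name): name is "scene" or "top"; returns (picture, depth): 400x640x3 uint8, red, green, blue; 400x640 float32, m along the optical axis (not along the pixel's ray), 0 where there is no reading.
- vision.get_calibration(name): a dict with "camera_matrix" (3x3 intrinsics, pixels), "dist" ([k1, k2, p1, p2, k3] as OpenCV has them; the pictures are not rectified), "rvec" (rotation vector, rad) and "tvec" (3), from world to camera coordinates, as OpenCV has them. Camera axes: x right, y down, z forward; pixel columns grow to the right and rows downward; lengths in m; the calibration is good to about 2 mm. A picture is of the moment at which its call begins. get_calibration takes no time and is no camera call.
- ticket.hand_in(): hands the job in; it is judged then, once.
The state is a dict: "time": time; "qpos": joint angles; "qvel": joint speeds; "joint_efforts": joint torques, N m; "tool_pos": TCP position; "tool_rot": TCP orientation; "contact_force": force on the tool from outside, world axes, zero at the start; "torque": the same for the moment, N m; "opening": finger opening in m; "grip_force": force on a finger pad.
Only numpy, scipy, OpenCV 4.12 (cv2) and the standard library are available. Lean on these libraries where they do the work, as an engineer would, in place of code of your own. Each camera call takes 0.05 s, during which the arm holds its last target. There are 200 camera calls.

## Working session

There is one attempt and no reset: what is moved stays moved. The work goes in short steps, Python scripts to look and compute and a shell command to move; the robot and the scene stay as the last step left them, time stands still between calls to the robot, and variables do not carry over. Pictures are saved under pics/ and viewed, at most 15 in all, crops included, and the job is handed in when it is done.

```bash
ls; mkdir -p pics; python3 - <<'E'
from cell import telemetry, vision
import cv2,numpy as np
for n in("scene","top"):
    im,d=vision.read_camera(n); cv2.imwrite(f"pics/{n}0.png",im[:,:,::-1]); np.savez(f"{n}0.npz",im=im,d=d)
    c=vision.get_calibration(n);R=cv2.Rodrigues(np.array(c["rvec"]))[0]
    print(n,np.round(c["camera_matrix"],1).tolist(),np.round(c["dist"],3),"pos",-R.T@np.ravel(c["tvec"]),"axis",R[2])
print(telemetry.observe())
E
```

```text
pics
scene [[424.7, 0.0, 319.1], [0.0, 424.7, 195.7], [0.0, 0.0, 1.0]] [-0.087  0.     0.     0.     0.   ] pos [-0.49335093 -0.81728533  0.68360482] axis [ 0.68821254  0.58091611 -0.43462624]
top [[483.6, 0.0, 310.7], [0.0, 483.6, 200.5], [0.0, 0.0, 1.0]] [0.047 0.    0.    0.    0.   ] pos [0.3377083  0.01912575 1.90020714] axis [ 0.09485719 -0.00149386 -0.99548977]
{'time': 0.1, 'qpos': array([ 1.20305482e+00,  3.42623598e-01,  1.52489361e+00, -1.31951053e-05,
        1.27539053e+00, -1.46011554e-01]), 'qvel': array([ 0.00041001, -0.00034023, -0.00184007, -0.00092002,  0.00082317,
       -0.00101534]), 'joint_efforts': array([ 2.30752157e-03, -4.32004309e+01, -2.44696265e+01,  7.20399851e-02,
        5.25735843e-02, -6.97128576e-05]), 'tool_pos': array([0.11540045, 0.51204079, 0.40413932]), 'tool_rot': array([-3.14028972e+00, -1.78852200e-04,  2.91986643e+00]), 'contact_force': array([0.91017881, 0.25136598, 0.04473701]), 'torque': array([ 0.01211755,  0.06497417, -0.02585774]), 'grip_force': 0.0, 'opening': 0.09178795659405052}
```

View pics/scene0.png

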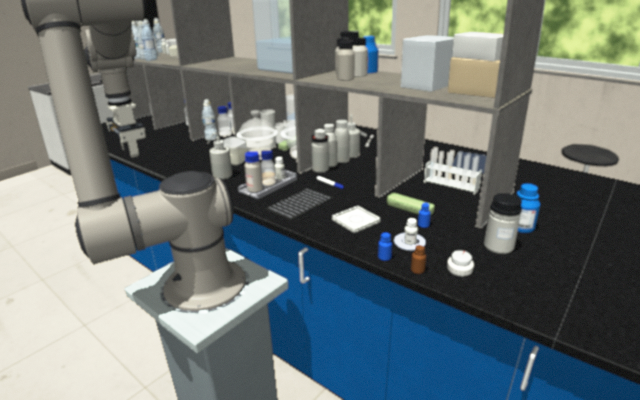

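View pics/top0.png

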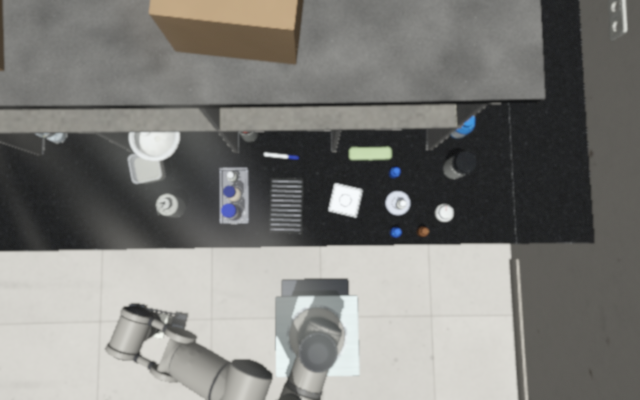

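The scene picture shows the bay at about (268,183) with the jar and bottle, and the mat at (300,203). The tray is at (356,218), and the disc with the white vial is at (409,237). In the top view the bay is at (234,195), the mat at (286,205), the tray at (346,200) and the disc at (397,203).

Fresh vial candidates in the top view are the white one on the disc (397,203), blue (396,172), blue (396,232) and brown (423,231). The white one on the steel disc fits. I'll confirm in enlarged crops.

```bash
cat > h.py <<'E'
import cv2,numpy as np
from cell import telemetry,vision
from scipy.optimize import least_squares
def cal(n):
    c=vision.get_calibration(n);return [np.array(c[k],float) for k in("camera_matrix","dist","rvec","tvec")]
def proj(n,P):
    K,d,r,t=cal(n);return cv2.projectPoints(np.array(P,float).reshape(-1,3),r,t,K,d)[0].reshape(-1,2)
def ray(n,uv):
    K,d,r,t=cal(n);R=cv2.Rodrigues(r)[0]
    x=cv2.undistortPoints(np.array(uv,float).reshape(-1,1,2),K,d).reshape(-1,2)
    return -R.T@t.ravel(),np.c_[x,np.ones(len(x))]@R
def atz(n,uv,z):
    o,v=ray(n,uv);return o+v*((z-o[2])/v[:,2:])
def tri(uvs,uvt):
    f=lambda P:np.r_[proj("scene",P)[0]-uvs,proj("top",P)[0]-uvt]
    s=least_squares(f,[.5,0,.05]);return s.x,np.abs(s.fun).max()
def cloud(n,d):
    v,u=np.nonzero(d>0);o,r=ray(n,np.c_[u,v]);return np.c_[u,v],o+r*d[v,u][:,None]
def snap(name,n,x0,y0,w,h,s):
    im,d=vision.read_camera(n);np.savez(f"{name}.npz",im=im,d=d);crop(im,name,x0,y0,w,h,s)
def crop(im,name,x0,y0,w,h,s):
    c=cv2.resize(im[y0:y0+h,x0:x0+w,::-1],None,fx=s,fy=s,interpolation=cv2.INTER_CUBIC)
    for i in range(0,w,10):cv2.line(c,(i*s,0),(i*s,8 if i%50 else 20),(0,255,255),1)
    for i in range(0,h,10):cv2.line(c,(0,i*s),(8 if i%50 else 20,i*s),(0,255,255),1)
    cv2.imwrite(f"pics/{name}.png",c)
E
python3 - <<'E'
from h import *
crop(np.load("top0.npz")["im"],"topA",210,160,100,75,8)
crop(np.load("top0.npz")["im"],"topB",320,160,140,90,5)
crop(np.load("scene0.npz")["im"],"sceA",230,140,100,75,8)
crop(np.load("scene0.npz")["im"],"sceB",325,190,155,90,5)
for n in("top","scene"):
    uv,P=cloud(n,np.load(n+"0.npz")["d"])
    m=(P[:,0]>.3)&(P[:,0]<.9)&(abs(P[:,1])<.6)&(abs(P[:,2])<.01)
    print(n,m.sum(),np.median(P[m,2]))
    m=(P[:,2]>.2)&(P[:,0]>.4)&(abs(P[:,1])<.5); print("high:",np.percentile(P[m,0],[0.2,1,5,50]) , np.percentile(P[m,2],[1,50,99]))
# mat/tray/disc quick estimates
for k,uv,z in [("tray",(346,200),.006),("disc",(398,203),.006),("mat",(286,205),.003),("bay",(234,195),.02)]:print(k,atz("top",uv,z))
E
```

```text
top 29029 -0.0003668700004977321
high: [0.66357627 0.66441835 0.66938467 0.76171077] [0.37532939 0.82290729 1.00496021]
scene 19448 -0.00013789356349735993
high: [0.70620145 0.70879189 0.7128324  0.83345309] [0.20571823 0.43753752 0.66072722]
tray [[ 0.51822586 -0.12270648  0.006     ]]
disc [[ 0.50353764 -0.32646199  0.006     ]]
mat [[0.50204303 0.11365907 0.003     ]]
bay [[0.54261965 0.31539557 0.02      ]]
```

View pics/topA.png

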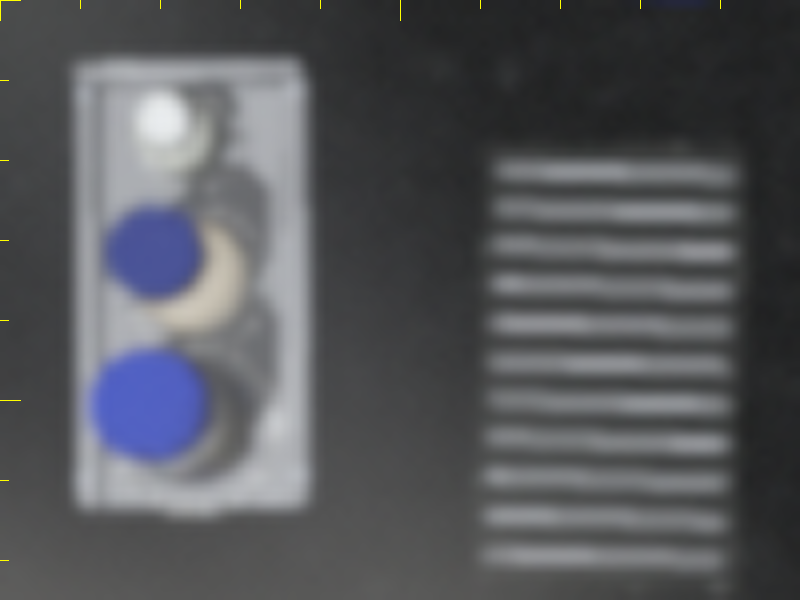

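View pics/topB.png

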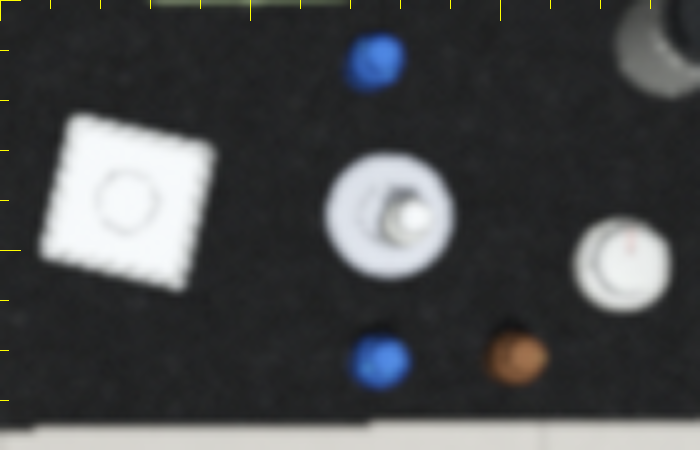

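View pics/sceA.png

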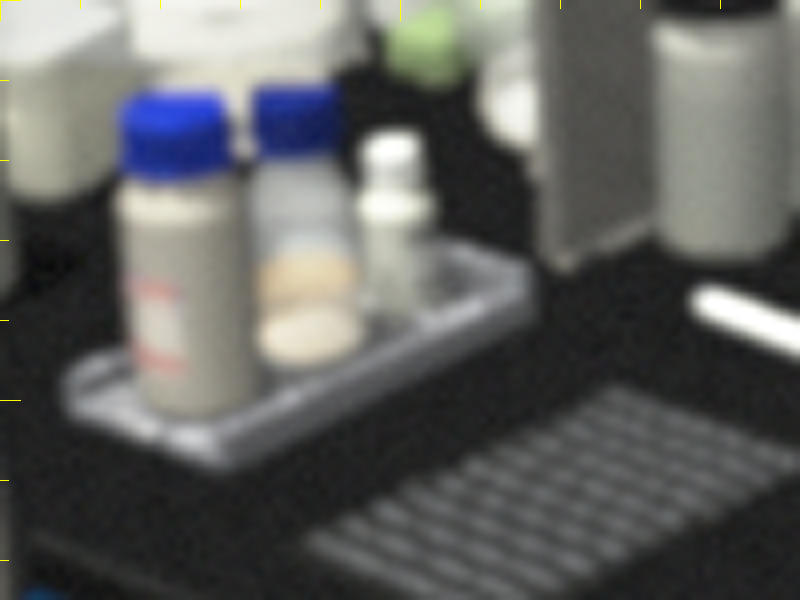

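View pics/sceB.png

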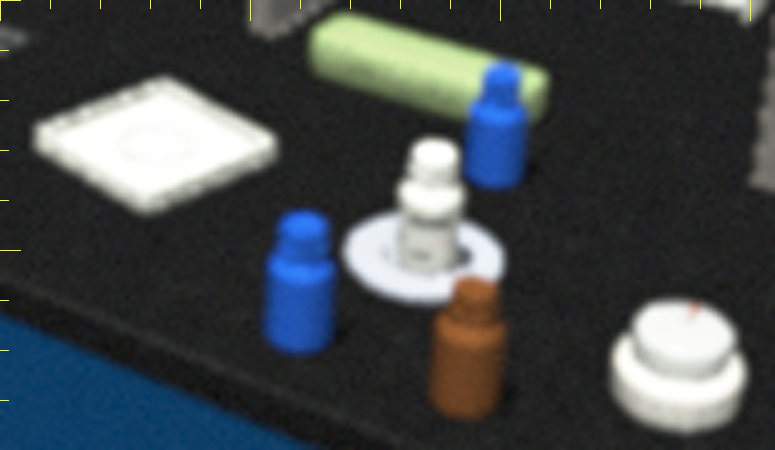

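The crops show the grey jar with its wide light-blue cap on the front ring, top cap centre at about (228.4,210). The clear bottle is in the middle at (229,191) and the used vial at the back at (230,174). The only white vial on the steel disc is at (402,203), so that is the fresh one; the blue and brown ones stand off the disc.

```bash
python3 - <<'E'
from h import *
np.set_printoptions(precision=4,suppress=True)
A=lambda u,v:(210+(u+.5)/8-.5,160+(v+.5)/8-.5)
B=lambda u,v:(320+(u+.5)/5-.5,160+(v+.5)/5-.5)
SA=lambda u,v:(230+(u+.5)/8-.5,140+(v+.5)/8-.5)
SB=lambda u,v:(325+(u+.5)/5-.5,190+(v+.5)/5-.5)
for k,t,s,z in [("jar",A(150,404),SA(176,104),.157),("bottle",A(155,252),SA(298,97),.142),("used",A(161,117),SA(392,140),.093),
  ("fresh",B(411,215),SB(434,149),.081),("tray",B(127,202),SB(157,146),.006),("disc",B(389,215),SB(424,255),.006),("timer",B(622,264),SB(684,325),.047),
  ("matBL",A(485,557),SA(310,543),.003),("matTR",A(735,176),SA(795,463),.003),("matTL",A(497,168),SA(617,390),.003)]:
    P,e=tri(s,t);print(k,"tri",P,"res %.2f"%e,"top@z",atz("top",[t],z)[0],"scene@z",atz("scene",[s],z)[0])
print("bay rail corners TL TR BL BR\n",atz("top",[A(78,62),A(300,60),A(79,508),A(308,507)],.02))
print("tray corners\n",atz("top",[B(73,115),B(214,147),B(40,257),B(184,291)],.014))
print("bay front lower R / back R scene",atz("scene",[SA(225,466),SA(535,315)],0))
print("wash",atz("top",[(166.5,201)],.19),atz("top",[(168,205)],.1))
for n in("top","scene"):
    uv,P=cloud(n,np.load(n+"0.npz")["d"])
    for a,b in [(.06,.2),(.2,.35),(.35,.5),(.5,.7),(.7,1.1)]:
        m=(P[:,2]>a)&(P[:,2]<b)&(P[:,0]>.45)&(P[:,1]>-.45)&(P[:,1]<.5)&(P[:,0]<1)
        print(n,a,m.sum(),np.percentile(P[m,0],[0,1,5]) if m.any() else "")
    for nm,c in [("jar",(.48,.31)),("bot",(.55,.31)),("used",(.61,.31)),("fresh",(.5,-.33))]:
        m=np.hypot(P[:,0]-c[0],P[:,1]-c[1])<.035;m&=P[:,2]>.02; print(nm,"depth top z",np.percentile(P[m,2],[90,97]) if m.any() else "")
E
```

```text
jar tri [0.4726 0.3146 0.158 ] res 0.23 top@z [0.4733 0.3142 0.157 ] scene@z [0.4739 0.3174 0.157 ]
bottle tri [0.5451 0.3142 0.1398] res 0.32 top@z [0.544  0.3146 0.142 ] scene@z [0.5419 0.3089 0.142 ]
used tri [0.613  0.3199 0.0961] res 0.12 top@z [0.6138 0.3201 0.093 ] scene@z [0.6185 0.3263 0.093 ]
fresh tri [ 0.4988 -0.3279  0.0804] res 0.17 top@z [ 0.4983 -0.3271  0.081 ] scene@z [ 0.4982 -0.3287  0.081 ]
tray tri [ 0.5186 -0.1191  0.0048] res 0.07 top@z [ 0.5183 -0.1188  0.006 ] scene@z [ 0.5169 -0.1205  0.006 ]
disc tri [ 0.5053 -0.3244  0.0038] res 0.03 top@z [ 0.5051 -0.3242  0.006 ] scene@z [ 0.5019 -0.326   0.006 ]
timer tri [ 0.464  -0.4982  0.0442] res 1.08 top@z [ 0.4614 -0.4932  0.047 ] scene@z [ 0.4618 -0.5012  0.047 ]
matBL tri [0.4072 0.1772 0.0015] res 0.22 top@z [0.4078 0.1764 0.003 ] scene@z [0.4047 0.1756 0.003 ]
matTR tri [0.5936 0.0524 0.0039] res 0.19 top@z [0.5942 0.0518 0.003 ] scene@z [0.5944 0.0539 0.003 ]
matTL tri [0.6003 0.1682 0.0061] res 0.32 top@z [0.5998 0.1693 0.003 ] scene@z [0.6062 0.1718 0.003 ]
bay rail corners TL TR BL BR
 [[0.6527 0.3729 0.
[... 248 characters left out ...]
78 0.    ]
 [0.6548 0.2692 0.    ]]
wash [[0.506  0.5265 0.19  ]] [[0.4998 0.5475 0.1   ]]
top 0.06 911 [0.4502 0.4521 0.4593]
top 0.2 180 [0.7115 0.7116 0.7125]
top 0.35 7096 [0.7082 0.7103 0.7118]
top 0.5 202 [0.7111 0.7118 0.7127]
top 0.7 44490 [0.6624 0.6643 0.6674]
jar depth top z [0.1598 0.1621]
bot depth top z [0.145  0.1487]
used depth top z [0.0947 0.0967]
fresh depth top z [0.0828 0.0861]
scene 0.06 5340 [0.4501 0.4537 0.4818]
scene 0.2 2940 [0.7058 0.7096 0.7131]
scene 0.35 10014 [0.7008 0.7073 0.7103]
scene 0.5 5708 [0.7037 0.7121 0.7242]
scene 0.7 0 
jar depth top z [0.1555 0.1579]
bot depth top z [0.1392 0.143 ]
used depth top z [0.0888 0.094 ]
fresh depth top z [0.0794 0.0809]
```

Both views agree with the stated heights to about 3 mm. The jar is in front, the bottle in the middle, and the bay yaw is about 0.02.

```bash
cat > to.py <<'E'
# python3 to.py x y z_grasp yaw ... (groups of 4): rows' numbers from the present pose
import sys,numpy as np
from cell import telemetry
from scipy.spatial.transform import Rotation as Ro
s=telemetry.observe();R=Ro.from_euler("xyz",s["tool_rot"])
print("t %.2f pos %s yaw %.3f open %.4f grip %.1f F %s"%(s["time"],np.round(s["tool_pos"],4),s["tool_rot"][2],s["opening"],s["grip_force"],np.round(s["contact_force"],1)))
a=np.array(sys.argv[1:],float).reshape(-1,4)
for x,y,z,w in a:
    d=R.inv().apply(np.array([x,y,z+.159])-s["tool_pos"])*1000
    r=-((w-s["tool_rot"][2]+np.pi)%(2*np.pi)-np.pi)
    print(np.round(d,1),"roll %.3f"%r)
E
python3 to.py .4735 .3145 .225 3.16 .4735 .3145 .145 3.16
```

```text
t 0.10 pos [0.1154 0.512  0.4041] yaw 2.920 open 0.0918 grip 0.0 F [0.9 0.3 0. ]
[-392.8 -113.9   20.2] roll -0.240
[-392.8 -113.8  100.2] roll -0.240
```

```bash
python3 -m crank '[[1,-393,-114,20,-0.24],[1,-393,-114,20,-0.24],[1,-393,-114,20,-0.24],[1,-393,-114,20,-0.24],[1,-393,-114,20,-0.24],[1,-393,-114,20,-0.24],[1,-393,-114,20,-0.24],[1,-393,-114,20,-0.24],[1,-393,-114,20,-0.24],[1,-393,-114,20,-0.24],[1,-393,-114,20,-0.24],[1,-393,-114,20,-0.24]]' 40; python3 to.py .4735 .3145 .145 3.16
python3 - <<'E'
from h import *
snap("chk1","scene",200,60,130,100,6)
E
```

```text
time: 1.1
tool_pos: [0.4754, 0.313, 0.3836]
tool_rot: [-3.141, -0.002, -3.127]
contact_force: [-1.1, 0.0, -0.4]
opening: 0.0915
grip_force: 0.0
t 1.10 pos [0.4754 0.313  0.3836] yaw -3.127 open 0.0915 grip 0.0 F [-1.1  0.  -0.4]
[ 1.8  1.6 79.6] roll -0.004
```

View pics/chk1.png

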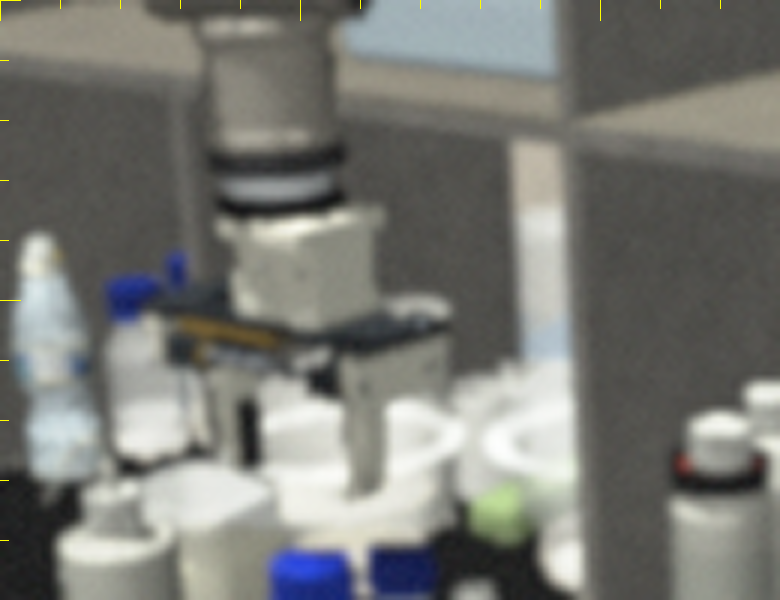

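The picture shows the open gripper straddling the jar's cap line, with the cap at about (252,156) and fingertips near (241,135) and (261,140). I'll descend and grip the cap.

```bash
python3 -m crank '[[1,0,1,30,0],[1,0,1,55,0],[1,0,1,70,0],[1,0,1,80,0],[1,0,1,80,0],[-1,0,1,80,0],[-1,0,1,80,0],[-1,0,1,80,0],[-1,0,1,80,0],[-1,0,1,80,0],[-1,0,1,80,0],[-1,0,1,80,0]]' 40; python3 to.py .4735 .3145 .205 3.16 .449 .116 .205 3.16 .449 .116 .142 3.16
```

```text
time: 2.15
tool_pos: [0.4738, 0.3155, 0.3051]
tool_rot: [3.141, 0.001, -3.124]
contact_force: [0.2, 0.1, 1.6]
opening: 0.0537
grip_force: 40.0
t 2.15 pos [0.4738 0.3155 0.3051] yaw -3.124 open 0.0537 grip 40.0 F [0.2 0.1 1.6]
[  0.3  -1.  -58.9] roll -0.000
[  28.4 -199.   -59. ] roll -0.000
[  28.4 -199.     4. ] roll -0.000
```

```bash
python3 -m crank '[[-1,0,0,-15,0],[-1,0,0,-35,0],[-1,0,-5,-55,0],[-1,3,-25,-60,0],[-1,8,-55,-60,0],[-1,13,-90,-60,0],[-1,18,-125,-60,0],[-1,23,-160,-60,0],[-1,27,-185,-60,0],[-1,28,-197,-55,0],[-1,28,-199,-45,0],[-1,28,-199,-35,0]]'; python3 to.py .449 .116 .141 3.16
python3 -m crank '[[-1,0,0,0,0],[-1,0,0,0,0]]'; python3 to.py .449 .116 .141 3.16
```

```text
time: 3.15
tool_pos: [0.4492, 0.1148, 0.3394]
tool_rot: [-3.141, 0.0, -3.126]
contact_force: [0.9, -0.7, -3.9]
opening: 0.0537
grip_force: 40.0
t 3.15 pos [0.4492 0.1148 0.3394] yaw -3.126 open 0.0537 grip 40.0 F [ 0.9 -0.7 -3.9]
[ 0.2  1.2 39.4] roll -0.002
time: 3.32
tool_pos: [0.4491, 0.1159, 0.3392]
tool_rot: [-3.142, -0.002, -3.124]
contact_force: [-0.3, 0.3, -3.6]
opening: 0.0539
grip_force: 40.0
t 3.32 pos [0.4491 0.1159 0.3392] yaw -3.124 open 0.0539 grip 40.0 F [-0.3  0.3 -3.6]
[ 0.1  0.1 39.2] roll -0.000
```

```bash
python3 -m crank '[[-1,0,0,15,0],[-1,0,0,26,0],[-1,0,0,33,0],[-1,0,0,37,0],[-1,0,0,38.5,0],[-1,0,0,39,0],[-1,0,0,39,0],[0.4,0,0,39,0],[1,0,0,39,0],[1,0,0,39,0],[1,0,0,39,0],[1,0,0,39,0]]'; python3 to.py .449 .116 .225 3.16 .5445 .3145 .23 3.16 .5445 .3145 .134 3.16
```

```text
time: 4.32
tool_pos: [0.4495, 0.116, 0.3011]
tool_rot: [3.141, 0.001, -3.123]
contact_force: [0.5, -0.0, -0.2]
opening: 0.0824
grip_force: 0.0
t 4.32 pos [0.4495 0.116  0.3011] yaw -3.123 open 0.0824 grip 0.0 F [ 0.5 -0.  -0.2]
[  0.4  -0.  -82.9] roll -0.000
[-98.7 196.7 -87.8] roll -0.000
[-98.6 196.7   8.2] roll -0.000
```

```bash
python3 -m crank '[[1,0,0,-25,0],[1,0,0,-60,0],[1,0,0,-88,0],[1,-15,30,-88,0],[1,-35,70,-88,0],[1,-56,112,-88,0],[1,-77,154,-88,0],[1,-93,186,-88,0],[1,-99,197,-88,0],[1,-99,197,-88,0],[1,-99,197,-88,0],[1,-99,197,-88,0]]'; python3 to.py .5445 .3145 .134 3.16
python3 - <<'E'
from h import *
snap("chk2","scene",220,100,130,100,6)
E
```

```text
time: 5.32
tool_pos: [0.5445, 0.3142, 0.3885]
tool_rot: [-3.141, -0.001, -3.123]
contact_force: [-0.0, 0.2, -1.1]
opening: 0.0917
grip_force: 0.0
t 5.32 pos [0.5445 0.3142 0.3885] yaw -3.123 open 0.0917 grip 0.0 F [-0.   0.2 -1.1]
[-0.1  0.4 95.4] roll -0.000
```

View pics/chk2.png

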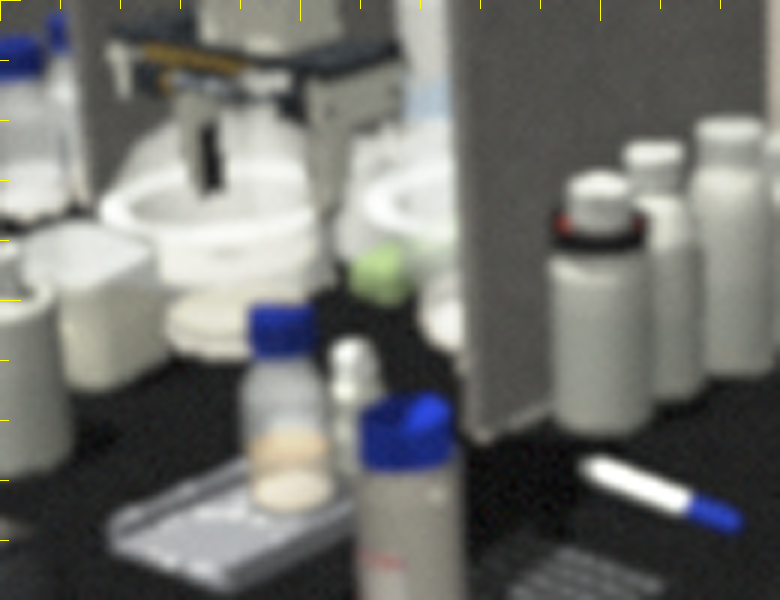

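The jar stands upright on the mat with its cap at (288,171). The bottle's cap is at (267,154), below the open fingers.

```bash
python3 -m crank '[[1,0,0,30,0],[1,0,0,60,0],[1,0,0,80,0],[1,0,0,91,0],[1,0,0,95,0],[1,0,0,95,0],[-1,0,0,95,0],[-1,0,0,95,0],[-1,0,0,95,0],[-1,0,0,95,0],[-1,0,0,95,0],[-1,0,0,95,0]]' 40;python3 -m crank '[[-1,0,0,0,0],[-1,0,0,0,0]]'; python3 to.py .5445 .3145 .205 3.16 .553 .112 .205 3.16 .553 .112 .129 3.16
```

```text
time: 6.37
tool_pos: [0.5448, 0.3149, 0.2941]
tool_rot: [3.141, 0.0, -3.123]
contact_force: [-0.0, 0.5, -0.0]
opening: 0.0559
grip_force: 0.0
time: 6.53
tool_pos: [0.5448, 0.3149, 0.2938]
tool_rot: [3.141, 0.0, -3.123]
contact_force: [-0.2, 0.7, 1.4]
opening: 0.0463
grip_force: 40.0
t 6.53 pos [0.5448 0.3149 0.2938] yaw -3.123 open 0.0463 grip 40.0 F [-0.2  0.7  1.4]
[  0.3  -0.3 -70.2] roll -0.000
[  -4.5 -203.   -70.2] roll -0.000
[  -4.5 -203.     5.8] roll -0.000
```

```bash
python3 -m crank '[[-1,0,0,-15,0],[-1,0,0,-35,0],[-1,0,-5,-55,0],[-1,-1,-25,-60,0],[-1,-2,-55,-60,0],[-1,-3,-90,-60,0],[-1,-4,-125,-60,0],[-1,-4,-160,-60,0],[-1,-5,-187,-60,0],[-1,-5,-200,-55,0],[-1,-5,-203,-45,0],[-1,-5,-203,-34,0]]';python3 -m crank '[[-1,0,0,0,0],[-1,0,0,0,0]]'; python3 to.py .553 .112 .1298 3.16
```

```text
time: 7.53
tool_pos: [0.5535, 0.1115, 0.327]
tool_rot: [3.141, 0.0, -3.125]
contact_force: [1.3, 0.5, -1.7]
opening: 0.0458
grip_force: 40.0
time: 7.7
tool_pos: [0.5532, 0.113, 0.3265]
tool_rot: [3.141, -0.003, -3.122]
contact_force: [-0.1, 0.3, -0.7]
opening: 0.046
grip_force: 40.0
t 7.70 pos [0.5532 0.113  0.3265] yaw -3.122 open 0.0460 grip 40.0 F [-0.1  0.3 -0.7]
[ 0.1 -1.  37.7] roll 0.001
```

```bash
python3 -m crank '[[-1,0,-1,15,0],[-1,0,-1,26,0],[-1,0,-1,33,0],[-1,0,-1,36,0],[-1,0,-1,37.5,0],[-1,0,-1,38,0],[-1,0,-1,38,0],[0.4,0,-1,38,0],[1,0,-1,38,0],[1,0,-1,38,0],[1,0,-1,38,0],[1,0,-1,38,0]]'; python3 -m crank '[[1,0,0,-25,0],[1,0,0,-60,0],[1,0,0,-70,0],[1,0,0,-70,0]]'; python3 to.py .6135 .3195 .205 3.16 .6135 .3195 .053 3.16
python3 - <<'E'
from h import *
snap("chk3","scene",220,120,130,100,6)
E
```

```text
time: 8.7
tool_pos: [0.5536, 0.1109, 0.29]
tool_rot: [3.141, 0.001, -3.123]
contact_force: [0.2, -0.5, -0.0]
opening: 0.0746
grip_force: 0.0
time: 9.03
tool_pos: [0.5541, 0.111, 0.3632]
tool_rot: [3.141, 0.007, -3.123]
contact_force: [0.5, -0.2, -0.1]
opening: 0.0916
grip_force: 0.0
t 9.03 pos [0.5541 0.111  0.3632] yaw -3.123 open 0.0916 grip 0.0 F [ 0.5 -0.2 -0.1]
[-63.2 207.4  -0.3] roll -0.000
[-62.1 207.4 151.7] roll -0.000
```

View pics/chk3.png

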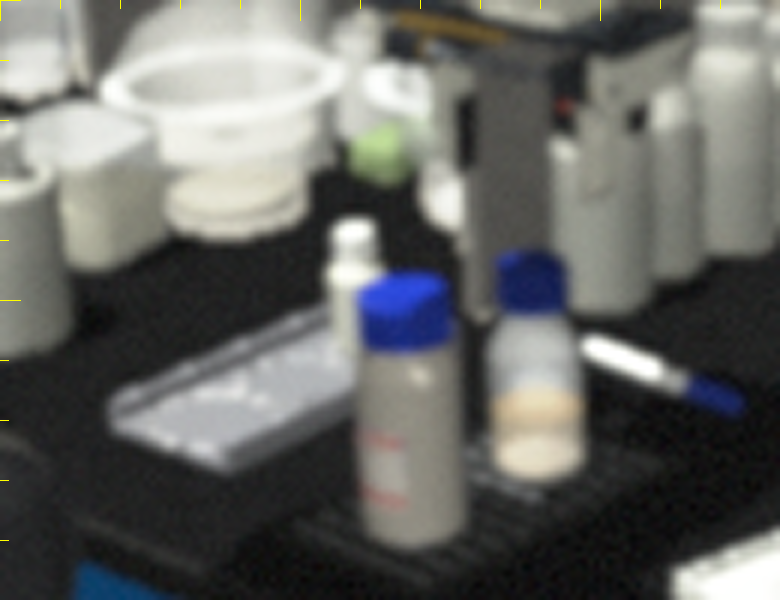

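Jar (288,190) and bottle (310,182) both stand upright on the mat, and the used vial (279,167) is now free. Next I take the used vial.

```bash
python3 -m crank '[[1,-10,30,0,0],[1,-22,70,0,0],[1,-34,110,0,0],[1,-46,150,0,0],[1,-56,185,0,0],[1,-62,203,0,0],[1,-63,207,0,0],[1,-63,207,0,0],[1,-63,207,30,0],[1,-63,207,60,0],[1,-63,207,60,0],[1,-63,207,60,0]]' 25; python3 to.py .6135 .3195 .053 3.16
```

```text
time: 10.08
tool_pos: [0.6124, 0.3174, 0.298]
tool_rot: [-3.14, -0.005, -3.125]
contact_force: [-0.4, 0.3, 0.3]
opening: 0.0919
grip_force: 0.0
t 10.08 pos [0.6124 0.3174 0.298 ] yaw -3.125 open 0.0919 grip 0.0 F [-0.4  0.3  0.3]
[-1.6  2.3 86. ] roll -0.002
```

```bash
python3 -m crank '[[1,-1,2,25,0],[1,-1,2,50,0],[1,-1,2,70,0],[1,-1,2,82,0],[1,-1,2,86,0],[1,-1,2,86,0]]';  python3 -m crank '[[-1,0,0,0,0],[-1,0,0,0,0],[-1,0,0,0,0],[-1,0,0,0,0],[-1,0,0,0,0],[-1,0,0,0,0],[-1,0,0,0,0],[-1,0,0,0,0],[-1,0,0,0,0],[-1,0,0,0,0]]' 25; python3 to.py .6135 .3195 .053 3.16 .5178 -.1193 .24 2.97 .5178 -.1193 .051 3.16
```

```text
time: 10.58
tool_pos: [0.614, 0.3207, 0.2143]
tool_rot: [3.141, 0.0, -3.124]
contact_force: [-1.0, -1.0, 1.0]
opening: 0.0919
grip_force: 0.0
time: 11.42
tool_pos: [0.6137, 0.321, 0.2137]
tool_rot: [-3.142, -0.0, -3.123]
contact_force: [0.5, -1.1, 0.2]
opening: 0.0358
grip_force: 25.0
t 11.42 pos [0.6137 0.321  0.2137] yaw -3.123 open 0.0358 grip 25.0 F [ 0.5 -1.1  0.2]
[ 0.2 -1.5  1.7] roll -0.000
[ 103.9 -438.5 -185.2] roll 0.190
[ 103.9 -438.5    3.8] roll -0.000
```

```bash
python3 -m crank '[[-1,0,0,-15,0],[-1,0,0,-40,0],[-1,5,0,-70,0],[-1,20,0,-103,0],[-1,45,0,-135,0],[-1,70,0,-165,0],[-1,92,0,-185,0],[-1,102,-5,-190,0],[-1,104,-25,-190,0],[-1,104,-55,-190,0],[-1,104,-60,-190,0],[-1,104,-60,-190,0]]'; python3 to.py .5178 -.1193 .24 3.16
```

```text
time: 12.42
tool_pos: [0.5109, 0.2578, 0.404]
tool_rot: [3.142, 0.0, -3.126]
contact_force: [0.1, 0.6, -0.9]
opening: 0.036
grip_force: 25.0
t 12.42 pos [0.5109 0.2578 0.404 ] yaw -3.126 open 0.0360 grip 25.0 F [ 0.1  0.6 -0.9]
[  -0.9 -377.2    5. ] roll -0.002
```

```bash
python3 -m crank '[[-1,0,-15,0,0],[-1,0,-45,0,0],[-1,0,-82,0,0],[-1,0,-120,0,0],[-1,0,-158,0,0],[-1,0,-196,0,0],[-1,0,-234,0,0],[-1,0,-272,0,0],[-1,-1,-310,0,0],[-1,-1,-345,0,0],[-1,-1,-368,0,0],[-1,-1,-377,0,0]]'; python3 -m crank '[[-1,0,0,30,0],[-1,0,0,65,0],[-1,0,0,100,0],[-1,0,0,130,0],[-1,0,0,145,0],[-1,0,0,150,0],[-1,0,0,150,0],[-1,0,0,150,0]]';python3 to.py .5178 -.1193 .0527 3.16
```

```text
time: 13.42
tool_pos: [0.5192, -0.1204, 0.4034]
tool_rot: [-3.141, 0.0, -3.126]
contact_force: [0.9, 0.2, -1.1]
opening: 0.0361
grip_force: 25.0
time: 14.08
tool_pos: [0.5194, -0.1173, 0.2544]
tool_rot: [-3.141, 0.001, -3.123]
contact_force: [-0.1, 0.3, -0.0]
opening: 0.0363
grip_force: 25.0
t 14.08 pos [ 0.5194 -0.1173  0.2544] yaw -3.123 open 0.0363 grip 25.0 F [-0.1  0.3 -0. ]
[ 1.7 -2.  42.7] roll 0.000
```

```bash
python3 -m crank '[[-1,2,-2,18,0],[-1,2,-2,30,0],[-1,2,-2,37,0],[-1,2,-2,41,0],[-1,2,-2,42.5,0],[-1,2,-2,42.5,0],[-1,2,-2,42.5,0],[0,2,-2,42.5,0],[0.5,2,-2,42.5,0],[1,2,-2,42.5,0],[1,2,-2,42.5,0],[1,2,-2,42.5,0]]'; python3 -m crank '[[1,0,0,-20,0],[1,0,0,-50,0],[1,0,0,-85,0],[1,0,0,-85,0]]'; python3 to.py .4985 -.3278 .15 3.16 .4985 -.3278 .045 3.16
python3 - <<'E'
from h import *
snap("chk4","scene",310,170,120,90,6)
E
```

```text
time: 15.08
tool_pos: [0.5167, -0.1198, 0.2113]
tool_rot: [3.142, 0.0, -3.123]
contact_force: [0.1, 1.1, 0.4]
opening: 0.0649
grip_force: 0.0
time: 15.42
tool_pos: [0.5182, -0.1203, 0.3022]
tool_rot: [-3.138, 0.01, -3.123]
contact_force: [1.3, -0.5, 0.6]
opening: 0.0898
grip_force: 0.0
t 15.42 pos [ 0.5182 -0.1203  0.3022] yaw -3.123 open 0.0898 grip 0.0 F [ 1.3 -0.5  0.6]
[  23.5 -207.1   -6.2] roll -0.000
[  24.5 -206.7   98.8] roll -0.000
```

View pics/chk4.png

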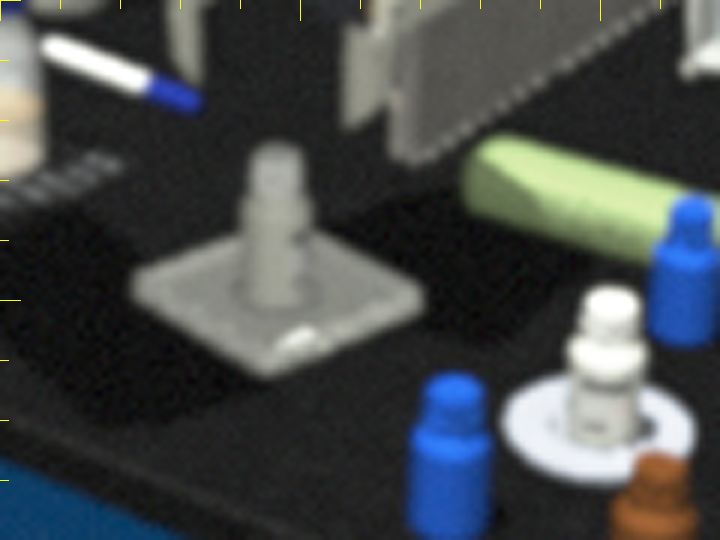

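The used vial stands upright in the middle of the tray (356,216). The white fresh vial is on the disc (411,230), clear of the blue and brown ones. Next I take it.

```bash
python3 -m crank '[[1,2,-15,-6,0],[1,6,-50,-6,0],[1,10,-88,-6,0],[1,14,-126,-6,0],[1,18,-164,-6,0],[1,22,-195,-6,0],[1,24,-207,-6,0],[1,24,-207,-6,0],[1,24,-207,20,0],[1,24,-207,45,0],[1,24,-207,45,0],[1,24,-207,45,0]]'; python3 to.py .4985 -.3278 .045 3.16
```

```text
time: 16.47
tool_pos: [0.4964, -0.3257, 0.2499]
tool_rot: [3.138, -0.003, -3.122]
contact_force: [-0.3, -0.7, 0.4]
opening: 0.0922
grip_force: 0.0
t 16.47 pos [ 0.4964 -0.3257  0.2499] yaw -3.122 open 0.0922 grip 0.0 F [-0.3 -0.7  0.4]
[-2.2 -2.3 45.9] roll 0.001
```

```bash
python3 -m crank '[[1,-2,-2,20,0],[1,-2,-2,36,0],[1,-2,-2,44,0],[1,-2,-2,46,0],[1,-2,-2,46,0]]';  python3 -m crank '[[-1,0,0,0,0],[-1,0,0,0,0],[-1,0,0,0,0],[-1,0,0,0,0],[-1,0,0,0,0],[-1,0,0,0,0],[-1,0,0,0,0],[-1,0,0,0,0],[-1,0,0,0,0],[-1,0,0,0,0]]' 25; python3 to.py .4985 -.3278 .23 3.16 .513 .258 .24 3.16
```

```text
time: 16.88
tool_pos: [0.4988, -0.3289, 0.2058]
tool_rot: [-3.142, 0.0, -3.123]
contact_force: [0.9, -0.3, 0.1]
opening: 0.092
grip_force: 0.0
time: 17.72
tool_pos: [0.4985, -0.3293, 0.2052]
tool_rot: [-3.141, 0.0, -3.123]
contact_force: [-0.6, -0.2, 0.5]
opening: 0.0352
grip_force: 25.0
t 17.72 pos [ 0.4985 -0.3293  0.2052] yaw -3.123 open 0.0352 grip 25.0 F [-0.6 -0.2  0.5]
[  -0.     1.5 -183.8] roll -0.000
[ -25.2  586.9 -193.9] roll -0.000
```

```bash
python3 -m crank '[[-1,0,0,-15,0],[-1,0,0,-45,0],[-1,0,0,-80,0],[-1,0,0,-118,0],[-1,0,0,-155,0],[-1,0,5,-182,0],[-1,-1,25,-193,0],[-1,-3,60,-194,0],[-1,-4,98,-194,0],[-1,-6,136,-194,0],[-1,-7,174,-194,0],[-1,-9,212,-194,0]]'; python3 -m crank '[[-1,-2,38,0,0],[-1,-3,76,0,0],[-1,-5,114,0,0],[-1,-6,152,0,0],[-1,-8,190,0,0],[-1,-9,228,0,0],[-1,-11,266,0,0],[-1,-12,304,0,0],[-1,-14,338,0,0],[-1,-15,360,0,0],[-1,-16,372,0,0],[-1,-16,375,0,0]]'; python3 to.py .6135 .3195 .24 3.16 .6135 .3195 .09 3.16
```

```text
time: 18.72
tool_pos: [0.5031, -0.1153, 0.3991]
tool_rot: [3.141, -0.0, -3.124]
contact_force: [0.3, -0.1, -1.7]
opening: 0.0348
grip_force: 25.0
time: 19.72
tool_pos: [0.5125, 0.2599, 0.3988]
tool_rot: [3.141, -0.001, -3.121]
contact_force: [-0.1, -0.3, -1.1]
opening: 0.035
grip_force: 25.0
t 19.72 pos [0.5125 0.2599 0.3988] yaw -3.121 open 0.0350 grip 25.0 F [-0.1 -0.3 -1.1]
[-102.2   57.5   -0.2] roll 0.002
[-102.3   57.5  149.8] roll 0.002
```

```bash
python3 -m crank '[[-1,-10,5,5,0],[-1,-30,15,25,0],[-1,-55,30,50,0],[-1,-80,45,80,0],[-1,-96,54,110,0],[-1,-102,57,135,0],[-1,-102,57.5,148,0],[-1,-102,57.5,150,0],[-1,-102,57.5,150,0],[-1,-102,57.5,150,0]]'; python3 to.py .6135 .3195 .0482 3.16
```

```text
time: 20.55
tool_pos: [0.614, 0.3169, 0.2514]
tool_rot: [3.141, 0.002, -3.124]
contact_force: [-0.7, -0.6, -0.9]
opening: 0.0351
grip_force: 25.0
t 20.55 pos [0.614  0.3169 0.2514] yaw -3.124 open 0.0351 grip 25.0 F [-0.7 -0.6 -0.9]
[ 0.5  2.6 44.2] roll -0.001
```

```bash
python3 -m crank '[[-1,0,2,18,0],[-1,0,2,30,0],[-1,0,2,37,0],[-1,0,2,40,0],[-1,0,2,41,0],[-1,0,2,41,0]]'; python3 to.py .6135 .3195 .0482 3.16
```

```text
time: 21.05
tool_pos: [0.6138, 0.3195, 0.2087]
tool_rot: [3.141, 0.0, -3.123]
contact_force: [-0.5, -0.4, -0.8]
opening: 0.0348
grip_force: 25.0
t 21.05 pos [0.6138 0.3195 0.2087] yaw -3.123 open 0.0348 grip 25.0 F [-0.5 -0.4 -0.8]
[ 0.3 -0.   1.5] roll -0.000
```

```bash
python3 -m crank '[[-1,0,0,1,0],[-1,0,0,1.5,0],[-1,0,0,1.5,0],[0,0,0,1.5,0],[0.5,0,0,1.5,0],[1,0,0,1.5,0],[1,0,0,1.5,0],[1,0,0,1.5,0]]'; python3 -m crank '[[1,0,0,-20,0],[1,0,0,-55,0],[1,0,0,-90,0],[1,0,0,-125,0],[1,0,0,-155,0],[1,0,0,-155,0]]'; python3 to.py .553 .112 .205 3.16 
python3 - <<'E'
from h import *
snap("chk5","scene",240,120,120,90,6)
E
```

```text
time: 21.72
tool_pos: [0.6137, 0.3196, 0.2068]
tool_rot: [3.141, 0.0, -3.123]
contact_force: [-0.7, 0.2, 0.6]
opening: 0.0637
grip_force: 0.0
time: 22.22
tool_pos: [0.6144, 0.3199, 0.3701]
tool_rot: [3.137, 0.012, -3.123]
contact_force: [1.3, 0.5, 1.3]
opening: 0.0918
grip_force: 0.0
t 22.22 pos [0.6144 0.3199 0.3701] yaw -3.123 open 0.0918 grip 0.0 F [1.3 0.5 1.3]
[  65.2 -206.7    4.3] roll -0.000
```

View pics/chk5.png

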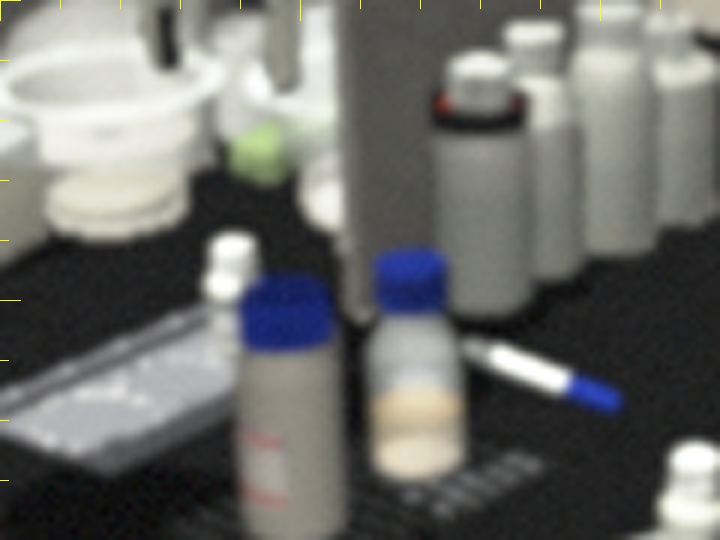

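The fresh vial stands upright at the back of the bay (278,163). Jar and bottle are undisturbed on the mat. I'll fetch the bottle, checking the vial from the top view on the way.

```bash
python3 -m crank '[[1,5,-15,0,0],[1,16,-50,0,0],[1,28,-88,0,0],[1,40,-126,0,0],[1,52,-164,0,0],[1,61,-195,0,0],[1,64.5,-207,0,0],[1,64.5,-208,0,0],[1,64.5,-208,0,0],[1,64.5,-208,0,0]]'; python3 to.py .5536 .111 .1298 3.16
python3 - <<'E'
from h import *
snap("chk6","top",210,160,200,75,4)
uv,P=cloud("top",np.load("chk6.npz")["d"])
for c,z in [((.6135,.3195),.07),((.518,-.119),.075)]:
    m=(np.hypot(P[:,0]-c[0],P[:,1]-c[1])<.05)&(P[:,2]>z)&(P[:,2]<z+.03); print(m.sum(),(P[m].min(0)+P[m].max(0))/2,P[m].mean(0))
E
```

```text
time: 23.1
tool_pos: [0.5533, 0.1114, 0.3613]
tool_rot: [3.141, -0.0, -3.123]
contact_force: [0.5, 0.9, -0.7]
opening: 0.0915
grip_force: 0.0
t 23.10 pos [0.5533 0.1114 0.3613] yaw -3.123 open 0.0915 grip 0.0 F [ 0.5  0.9 -0.7]
[-0.3 -0.4 72.5] roll 0.000
38 [0.60898726 0.32015156 0.08094021] [0.60980853 0.319828   0.08178934]
39 [ 0.51668236 -0.11504025  0.08685655] [ 0.51567954 -0.11720231  0.08859076]
```

View pics/chk6.png

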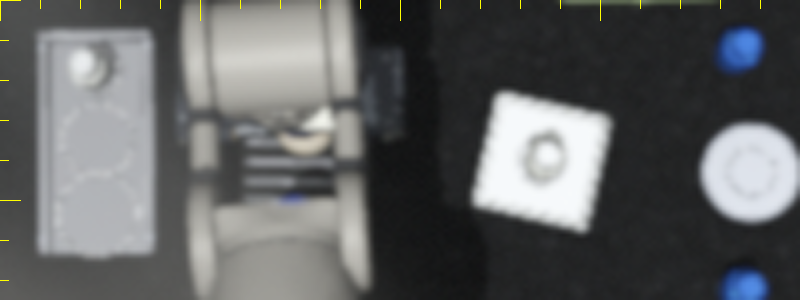

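The top view shows the fresh vial at the back ring (232,176), the used vial centred in the tray (346,199), and the disc empty. Depth puts both vials within 5 mm of where they belong. Now I bring the bottle back to (.5448,.3149).

```bash
python3 -m crank '[[1,0,0,25,0],[1,0,0,48,0],[1,0,0,64,0],[1,0,0,71,0],[1,0,0,72,0],[1,0,0,72,0]]'; python3 -m crank '[[-1,0,0,0,0],[-1,0,0,0,0],[-1,0,0,0,0],[-1,0,0,0,0],[-1,0,0,0,0],[-1,0,0,0,0],[-1,0,0,0,0],[-1,0,0,0,0],[-1,0,0,0,0],[-1,0,0,0,0]]' 40; python3 to.py .5448 .3149 .1948 3.16
```

```text
time: 23.65
tool_pos: [0.5533, 0.1112, 0.2897]
tool_rot: [3.141, -0.0, -3.122]
contact_force: [-0.5, -0.3, -0.7]
opening: 0.092
grip_force: 0.0
time: 24.48
tool_pos: [0.553, 0.1104, 0.2898]
tool_rot: [3.141, 0.0, -3.123]
contact_force: [0.1, 0.5, 0.6]
opening: 0.046
grip_force: 40.0
t 24.48 pos [0.553  0.1104 0.2898] yaw -3.123 open 0.0460 grip 40.0 F [0.1 0.5 0.6]
[  4.5 204.6 -64. ] roll -0.000
```

```bash
python3 -m crank '[[-1,0,0,-15,0],[-1,0,0,-35,0],[-1,0,5,-55,0],[-1,1,25,-60,0],[-1,2,55,-60,0],[-1,3,90,-60,0],[-1,4,125,-60,0],[-1,4,160,-60,0],[-1,4.5,188,-60,0],[-1,4.5,201,-55,0],[-1,4.5,204.5,-45,0],[-1,4.5,204.5,-40,0]]';python3 -m crank '[[-1,0,0,0,0],[-1,0,0,0,0]]'; python3 to.py .5448 .3149 .1358 3.16
```

```text
time: 25.48
tool_pos: [0.5443, 0.3149, 0.3275]
tool_rot: [-3.14, -0.003, -3.122]
contact_force: [0.5, -1.3, -2.2]
opening: 0.0464
grip_force: 40.0
time: 25.65
tool_pos: [0.545, 0.3132, 0.3288]
tool_rot: [-3.14, -0.002, -3.125]
contact_force: [0.4, -0.4, -2.1]
opening: 0.0461
grip_force: 40.0
t 25.65 pos [0.545  0.3132 0.3288] yaw -3.125 open 0.0461 grip 40.0 F [ 0.4 -0.4 -2.1]
[ 0.2  1.8 34. ] roll -0.002
```

```bash
python3 -m crank '[[-1,0,1,14,0],[-1,0,1,24,0],[-1,0,1,30,0],[-1,0,1,33,0],[-1,0,1,34,0],[-1,0,1,34,0],[-1,0,1,34,0],[0,0,1,34,0],[0.5,0,1,34,0],[1,0,1,34,0],[1,0,1,34,0],[1,0,1,34,0]]'; python3 -m crank '[[1,0,0,-25,0],[1,0,0,-60,0],[1,0,0,-80,0],[1,0,0,-80,0]]'; python3 to.py .4493 .116 .22 3.16
```

```text
time: 26.65
tool_pos: [0.5448, 0.3159, 0.2961]
tool_rot: [3.141, 0.001, -3.123]
contact_force: [0.2, 0.2, -0.4]
opening: 0.0682
grip_force: 0.0
time: 26.98
tool_pos: [0.5454, 0.3161, 0.3815]
tool_rot: [3.138, 0.009, -3.123]
contact_force: [0.7, 0.3, 1.7]
opening: 0.0907
grip_force: 0.0
t 26.98 pos [0.5454 0.3161 0.3815] yaw -3.123 open 0.0907 grip 0.0 F [0.7 0.3 1.7]
[  99.8 -198.3    0.8] roll -0.000
```

```bash
python3 -m crank '[[1,8,-15,0,0],[1,25,-50,0,0],[1,43,-87,0,0],[1,62,-124,0,0],[1,80,-162,0,0],[1,94,-190,0,0],[1,99,-199,0,0],[1,99,-200,0,0],[1,99,-200,0,0],[1,99,-200,0,0]]'; python3 to.py .4493 .116 .1418 3.16
python3 - <<'E'
from h import *
snap("chk7","scene",220,110,130,100,6)
E
```

```text
time: 27.82
tool_pos: [0.4501, 0.1148, 0.3757]
tool_rot: [3.141, 0.001, -3.123]
contact_force: [-0.5, -1.1, 0.8]
opening: 0.0913
grip_force: 0.0
t 27.82 pos [0.4501 0.1148 0.3757] yaw -3.123 open 0.0913 grip 0.0 F [-0.5 -1.1  0.8]
[ 0.8  1.1 74.9] roll 0.000
```

View pics/chk7.png

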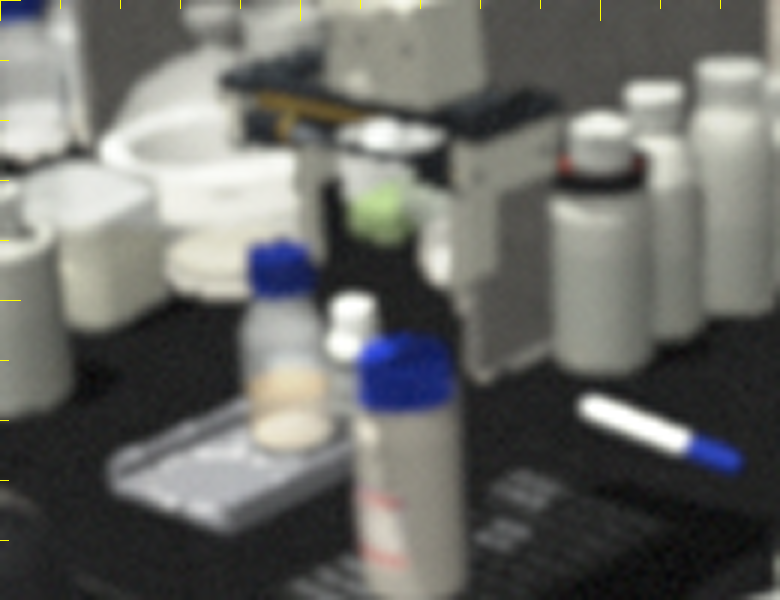

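The bottle is back upright in the bay, its cap at (267,154) as at the start, with the fresh vial behind it. Now the jar.

```bash
python3 -m crank '[[1,0,1,25,0],[1,0,1,50,0],[1,0,1,66,0],[1,0,1,73,0],[1,0,1,75,0],[1,0,1,75,0]]'; python3 -m crank '[[-1,0,0,0,0],[-1,0,0,0,0],[-1,0,0,0,0],[-1,0,0,0,0],[-1,0,0,0,0],[-1,0,0,0,0],[-1,0,0,0,0],[-1,0,0,0,0],[-1,0,0,0,0]]' 40; python3 to.py .4738 .3155 .2058 3.16
```

```text
time: 28.37
tool_pos: [0.4498, 0.1156, 0.3006]
tool_rot: [3.141, -0.0, -3.122]
contact_force: [-0.3, 1.4, 0.7]
opening: 0.092
grip_force: 0.0
time: 29.12
tool_pos: [0.4495, 0.1151, 0.301]
tool_rot: [3.141, 0.001, -3.124]
contact_force: [0.8, 1.1, 2.2]
opening: 0.054
grip_force: 40.0
t 29.12 pos [0.4495 0.1151 0.301 ] yaw -3.124 open 0.0540 grip 40.0 F [0.8 1.1 2.2]
[-28.  200.  -63.8] roll -0.000
```

```bash
python3 -m crank '[[-1,0,0,-15,0],[-1,0,0,-35,0],[-1,0,5,-55,0],[-1,-3,25,-60,0],[-1,-8,55,-60,0],[-1,-13,90,-60,0],[-1,-18,125,-60,0],[-1,-23,160,-60,0],[-1,-27,187,-60,0],[-1,-28,198,-55,0],[-1,-28,200,-45,0],[-1,-28,200,-40,0]]';python3 -m crank '[[-1,0,0,0,0],[-1,0,0,0,0]]'; python3 to.py .4738 .3155 .147 3.16
```

```text
time: 30.12
tool_pos: [0.4731, 0.3153, 0.3383]
tool_rot: [-3.139, -0.003, -3.122]
contact_force: [-0.3, 0.1, -3.4]
opening: 0.0536
grip_force: 40.0
time: 30.28
tool_pos: [0.4737, 0.3141, 0.3399]
tool_rot: [-3.14, -0.002, -3.125]
contact_force: [0.8, -1.6, -2.9]
opening: 0.0541
grip_force: 40.0
t 30.28 pos [0.4737 0.3141 0.3399] yaw -3.125 open 0.0541 grip 40.0 F [ 0.8 -1.6 -2.9]
[-0.2  1.4 33.9] roll -0.002
```

```bash
python3 -m crank '[[-1,0,1,14,0],[-1,0,1,24,0],[-1,0,1,30,0],[-1,0,1,33,0],[-1,0,1,34,0],[-1,0,1,34,0],[-1,0,1,34,0],[0,0,1,34,0],[0.5,0,1,34,0],[1,0,1,34,0],[1,0,1,34,0],[1,0,1,34,0]]'; python3 -m crank '[[1,0,0,-25,0],[1,0,0,-60,0],[1,0,0,-85,0],[1,0,0,-85,0],[1,30,0,-85,0],[1,70,-30,-85,0],[1,85,-65,-85,0],[1,85,-100,-85,0],[1,85,-130,-85,0],[1,85,-150,-85,0],[1,85,-150,-85,0],[1,85,-150,-85,0]]'; python3 to.py
python3 - <<'E'
from h import *
snap("fin_t","top",210,160,150,75,5)
snap("fin_s","scene",220,120,220,150,3)
E
```

```text
time: 31.28
tool_pos: [0.4739, 0.3166, 0.3073]
tool_rot: [3.141, 0.001, -3.123]
contact_force: [0.2, 0.2, -0.4]
opening: 0.0761
grip_force: 0.0
time: 32.28
tool_pos: [0.3915, 0.1643, 0.3918]
tool_rot: [3.141, 0.001, -3.126]
contact_force: [0.2, -0.1, -0.0]
opening: 0.0918
grip_force: 0.0
t 32.28 pos [0.3915 0.1643 0.3918] yaw -3.126 open 0.0918 grip 0.0 F [ 0.2 -0.1 -0. ]
```

View pics/fin_t.png

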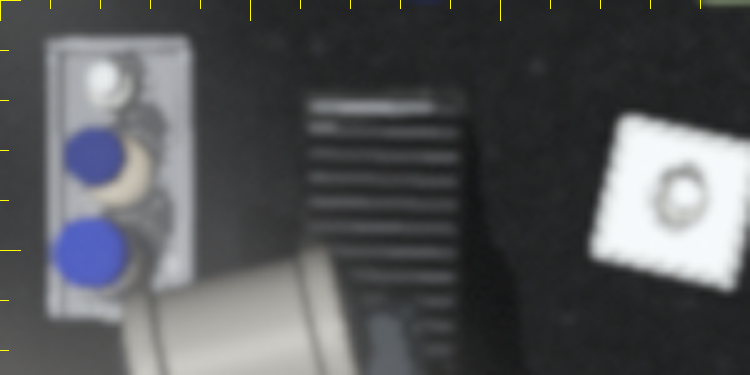

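View pics/fin_s.png

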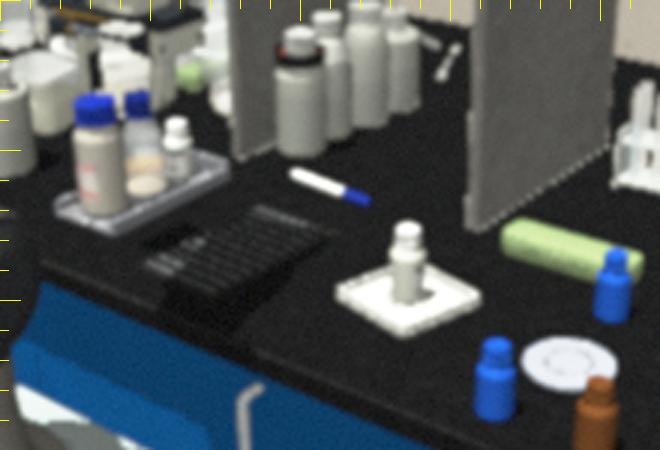

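Jar cap (228,210) and bottle cap (229,191) match their starting pixels. The fresh vial is on the back ring, the used vial is centred in the tray, everything is upright, and the arm is clear.

```bash
python3 -c "
from cell import ticket;print(ticket.hand_in())"
```

```text
the job is handed in; nothing more can be done
None
```

The job is handed in: the used vial stands in the returns tray, the fresh vial on the bay's back ring, and the jar and bottle where they started; no verdict came back, but the final pictures show all four upright and in place.

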